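Close the fastener tub with the lid that screws home

ROBOT

A 7-joint arm with a two-finger parallel gripper is mounted at the origin on the work surface. World frame = base frame: x ahead of the robot, y to its left, z up, the work surface at z = 0. Lengths are in m, angles in rad, forces in N, time in s.
With the tool pointing down it reaches from about 0.425 to 0.925 m from the base axis. Payload 6.8 kg.
Tool frame: the origin (TCP) lies midway between the tips of the shut fingers; the grasp point (between the pads) lies 19 mm behind it; x points along the fingers, y is the direction in which the jaws open and shut, and the axes are right-handed (so a half turn about x gives the same grasp; the last joint's range is limited). The gripper opens to 85 mm and grips with 20 to 120 N. Pads are 22 mm wide; open, the fingers measure 114 mm over their backs; the gripper's body (76 mm by 85 mm) begins 54 mm behind the grasp point. The pads swing forward as they close: fully open they stand 13 mm farther back than shut.
Start: joints at [1.219, 0.477, 0.022, 1.555, -0.011, 1.109, -0.083], TCP at [0.163, -0.655, 0.231] pointing down, gripper open.
Joint ranges: [-2.96, 2.96], [-0.34, 2.1], [-1.41, 1.46], [0.24, 2.44], [-1.37, 4.51], [0.17, 1.92], [-2.96, 2.96]. Speed limits (rad/s): [2.39, 2.39, 3.14, 3.14, 3.14, 3.14, 3.14].

INTERFACE

Orientations are given as a rotation vector (axis times angle).
In Python, from rig import status, grab_frame, env gives the robot as it stands.
- The arm moves only by the shell command python3 -m crank 'ROWS'. ROWS is JSON, a list of rows, each a list of 5 numbers: the closure, from 0 (fully open) to 1 (shut), then the shift along the tool's x, y, z in m, then the turn about the tool's x in degrees. A call has 1 to 8 rows; each row shifts and turns the pose as measured when the row begins, along the tool's axes as they then stand; what a row does not reach is not made up. A row lasts 1/8 s, in which the tool goes at most 62.5 mm and 10.7 degrees, less where a joint would pass 70% of its speed; a pose out of reach is approached as far as the arm can. A call is refused whole if a number of a shift passes 0.0625 or a number of a turn 10.7, either way. A call with a gripper value outside its range is refused whole. The fingers move at their own pace and stop on an object; the grip force is fixed at half the most. Time passes only in rows, so rows that do not move let the fingers close. It gives the time, the measured TCP pose, the force and the opening at its end, in the units of the state.
- status.state(): the state, without advancing time (a new reading comes with each control period).
- grab_frame(name): name is "scene" or "top"; returns a dict with "image" (400x640x3 uint8, red, green, blue), "z_map" (400x640 float32, m along the optical axis (not along the pixel's ray), 0 where there is no reading), "vfov" (degrees; the focal length in pixels is half the picture's height over the tangent of half this angle, whatever the lens; pixels are square), "cx", "cy" (the principal point, pixels), "pose" (4x4, takes a point from camera to world coordinates). Camera axes: x right, y down, z forward; pixel columns grow to the right and rows downward; lengths in m; the calibration is good to about 2 mm. A picture is of the moment at which its call begins.
- env.sign_off(): hands the job in, once; it reports no verdict.
The state is a dict: "clock": time; "joint_positions": joint angles; "qvel": joint speeds; "joint_efforts": joint torques, N m; "position": TCP position; "orientation": TCP orientation; "force": force on the tool from outside, world axes, zero at the start; "torque": the same for the moment, N m; "opening": finger opening in m.
Only numpy, scipy, OpenCV 4.12 (cv2) and the standard library are available. Lean on these libraries where they do the work, as an engineer would, in place of code of your own. Each camera call takes 0.05 s, during which the arm holds its last target.

TASK

Close the open screw-top tub on the storeroom bench with the one of the three loose lids that fits its thread: set it on the neck with its grip bar turned about 60 degrees anticlockwise (seen from above) of the tub's two pointer tabs, then screw it clockwise, letting it sink as it turns, until it is fully home, down on the tub's shoulder with its bar in line with the tabs. Let go of it; the other two lids must end up lying on the bench.

Things in the scene. Friction and masses are not known exactly. Their poses are not given: they have to be found in the camera images.
- tub: Olive-grey tub fixed to the bench, origin on its axis at bench level, z up. Body 100 mm across, shoulder 70 mm up; open threaded neck, 84 mm across, tapers to a 58 mm rim 94 mm up (centres a lid). Two 10 mm wide tabs stick out 18 mm on its x axis (half-turn symmetric). The lid enters with bar 40 to 85 deg anticlockwise of the tabs, 2-3 mm high; clockwise it sinks to a stop 2 deg past the tabs.
- lid_medium_mid (a point): The lid that fits: mid-grey cap 96 mm across, skirt down, 90 g, 52 mm high: 30 mm ribbed skirt and flat top, and grip bar 54 long, 16 wide, 22 high. Point on its axis 26 mm above the lower edge, 15 mm below mid-bar; 96 mm above the bench when home. x along the bar, z up, half-turn symmetric. Two 4 mm lugs inside under the bar ends. Follow it down as it turns; put on bar-in-line it cannot go home.
- lid_small_mid (a point): A lid too small for the tub, 76 mm across, 70 g, otherwise shaped like the one that fits: same height, bar and axes. Point at its centre, on the axis, 26 mm above the lower edge.
- lid_large_mid (a point): A lid too large for the tub, 116 mm across, 110 g, otherwise shaped like the one that fits: same height, bar and axes. Point at its centre, on the axis, 26 mm above the lower edge. It slips over the thread and turns without biting.
Not all that is in view belongs to the job. What is shaped like the part that bears lid_medium_mid but pink is not meant. What is shaped like the part that bears lid_small_mid but brown is not meant.

How it is judged:
At the end, for the whole second after the job is handed in: The 96 mm lid is screwed home on the tub: its centre within 6 mm of the tub's axis and 92 to 99 mm above the bench (96 is fully down), its bar within 12 degrees of the line of the pointer tabs. The small and the large lid lie on the bench (centres 10 to 45 mm above it) (horizontal distance between lid_medium_mid and tub below 0.006 m and z of lid_medium_mid in the frame of tub between 0.092 and 0.099 m and angle between the x axis of lid_medium_mid and the x axis of tub, either way round below 0.21 rad and height (world z) of lid_small_mid between 0.01 and 0.045 m and height (world z) of lid_large_mid between 0.01 and 0.045 m); the robot touches nothing.
It also fails if it takes over 42 s, if anything falls off the work surface, if the arm or the gripper's body presses on something with over 40 N, if the wrist force passes 120 N, or if a joint passes its speed limit or range.

## Working session

There is one attempt and no reset: what is moved stays moved. The work goes in short steps, Python scripts to look and compute and a shell command to move; the robot and the scene stay as the last step left them, time stands still between calls to the robot, and variables do not carry over. Pictures are saved under pics/ and viewed, and the job is handed in when it is done.

```bash
ls; mkdir -p pics
cat > h.py <<'E'
import numpy as np,cv2
from rig import status,grab_frame,env
def grab(n,tag):
    f=grab_frame(n); cv2.imwrite(f'pics/{tag}.png',f['image'][:,:,::-1]); np.savez(f'{tag}.npz',**{k:f[k] for k in('image','z_map','vfov','cx','cy','pose')}); return f
def world(f):
    z=f['z_map'];h,w=z.shape;F=h/2/np.tan(np.radians(float(f['vfov']))/2)
    v,u=np.mgrid[:h,:w]
    P=np.stack([(u-f['cx'])/F*z,(v-f['cy'])/F*z,z,np.ones_like(z)],-1)
    W=(P@np.array(f['pose']).T)[...,:3]; W[z<=0]=np.nan
    return W
E
python3 - <<'E'
from h import *
for n in('scene','top'):
    f=grab(n,n+'0'); print(n,f['vfov'],f['cx'],f['cy'],np.round(f['pose'],3).tolist(),(f['z_map']>0).mean())
s=status.state();print(s)
E
```

```text
pics
scene 48.21569610841125 321.5678135272815 196.23084376751737 [[-0.708, 0.451, -0.544, 1.177], [0.706, 0.458, -0.54, 0.56], [0.006, -0.766, -0.643, 0.821], [0.0, 0.0, 0.0, 1.0]] 0.9956640625
top 43.43369506321973 319.2209854791439 199.6901731419273 [[0.001, -0.982, 0.186, 0.318], [-1.0, -0.002, -0.006, -0.091], [0.006, -0.186, -0.982, 1.174], [0.0, 0.0, 0.0, 1.0]] 0.995734375
{'clock': 0.1, 'joint_positions': array([ 1.21893724,  0.47769798,  0.0223247 ,  1.55634884, -0.01150092,
        1.10926928, -0.08314816]), 'qvel': array([ 3.09389236e-04, -2.49563746e-03, -1.73058639e-03, -2.83679683e-03,
        2.03186107e-05, -6.52185578e-04,  1.33896633e-03]), 'joint_efforts': array([ 3.88665096e-03, -5.97760785e+01,  1.61332246e+00, -2.81952113e+01,
        1.27583864e-02,  5.09690261e-03,  1.29867880e-05]), 'position': array([ 0.16278797, -0.6545378 ,  0.2304372 ]), 'orientation': array([ 2.09225678,  0.25795097, -2.09288665]), 'force': array([-0.08134612, -0.7771243 ,  0.45342519]), 'torque': array([ 0.00723205,  0.00887477, -0.02144715]), 'opening': 0.08556172982725087}
```

View pics/scene0.png

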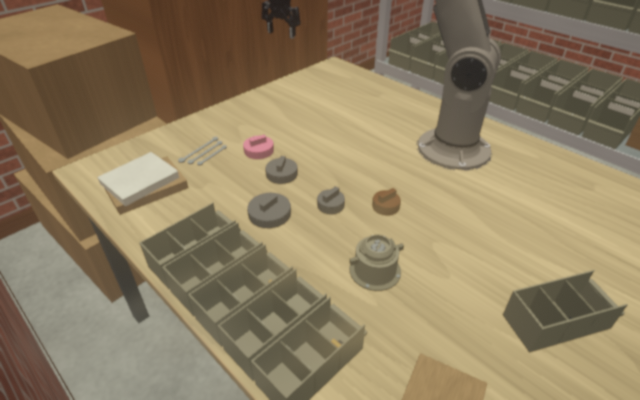

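View pics/top0.png

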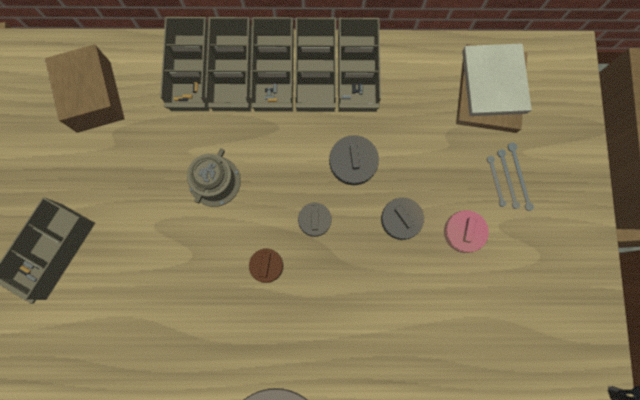

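The top picture shows these candidates for the lid: grey (354,160), grey (403,219), grey (315,219), pink (467,231) and brown (266,266). The pink and brown ones are decoys. The middle-sized grey at (403,219) should be the 96 mm lid. The tub is at about (210,177) with its tabs at (222,153) and (198,198). Next I'll measure the sizes and make a close crop.

```bash
cat >> h.py <<'E'
def lid(Ws,c,r=0.065,zs=(0.012,0.07)):
    """fit top-disk and bar from clouds near c"""
    out={}
    for n,W in Ws.items():
        p=W.reshape(-1,3);p=p[np.isfinite(p).all(1)]
        p=p[np.hypot(p[:,0]-c[0],p[:,1]-c[1])<r]
        top=p[(p[:,2]>zs[0])]
        h=np.histogram(top[:,2],bins=np.arange(0,.13,.004))
        out[n]=(top,h)
    return out
E
python3 - <<'E'
from h import *
F={n:np.load(n+'0.npz') for n in('scene','top')}
W={n:world(F[n]) for n in F}
px={'L':(354,160),'M':(403,219),'S':(315,219),'pink':(467,231),'brown':(266,266),'tub':(209,174)}
for k,(u,v) in px.items():
    c=np.nanmedian(W['top'][v-3:v+4,u-3:u+4].reshape(-1,3),0)
    print(k,c.round(4))
    for n in W:
        p=W[n].reshape(-1,3);p=p[np.isfinite(p).all(1)]
        p=p[np.hypot(p[:,0]-c[0],p[:,1]-c[1])<.08]
        zt=(p[:,2]>.022)&(p[:,2]<.038) if k!='tub' else (p[:,2]>.08)
        q=p[zt]
        (cc,rr)=cv2.minEnclosingCircle(q[:,:2].astype(np.float32)*1000)
        b=p[(p[:,2]>.044)]
        s=' '
        if len(b)>5 and k!='tub':
            r=cv2.minAreaRect(b[:,:2].astype(np.float32)*1000); s=np.round(r[0],1),np.round(r[1],1),round(r[2],1),'top z',np.percentile(b[:,2],[50,90]).round(4)
        print('  ',n,len(q),'circle',np.round(cc,1),round(rr,1),'zmed',np.median(q[:,2]).round(4),'bar',len(b),s)
i=F['top']['image'];j=F['scene']['image']
a=cv2.resize(i[120:290,170:500],None,fx=2.4,fy=2.4,interpolation=cv2.INTER_CUBIC)
cv2.imwrite('pics/crop_top.png',a[:,:,::-1])
a=cv2.resize(j[130:300,230:430],None,fx=3.4,fy=3.4,interpolation=cv2.INTER_CUBIC)
cv2.imwrite('pics/crop_scene.png',a[:,:,::-1])
E
```

```text
L [ 0.6247 -0.1771  0.0514]
   scene 878 circle [ 636.9 -177.5] 60.4 zmed 0.0269 bar 100 (array([ 636.9, -178. ]), array([56.9, 18.9]), 8.8, 'top z', array([0.0482, 0.0505]))
   top 1696 circle [ 635.5 -179.5] 59.8 zmed 0.0294 bar 163 (array([ 635.2, -179.1]), array([53.8, 16.4]), 7.1, 'top z', array([0.0512, 0.0537]))
M [ 0.4879 -0.2875  0.0479]
   scene 436 circle [ 495.9 -288.9] 51.6 zmed 0.0267 bar 70 (array([ 495.9, -288.2]), array([55.1, 17.1]), 35.3, 'top z', array([0.0481, 0.0505]))
   top 1193 circle [ 494.5 -290.7] 49.5 zmed 0.0293 bar 180 (array([ 494.5, -290.6]), array([53.6, 16.7]), 33.8, 'top z', array([0.0507, 0.0535]))
S [ 0.4868 -0.0873  0.0515]
   scene 321 circle [494.2 -84.4] 39.6 zmed 0.0271 bar 89 (array([492.4, -84. ]), array([55.5, 17.4]), 2.3, 'top z', array([0.0483, 0.051 ]))
   top 702 circle [491.8 -86. ] 39.5 zmed 0.0294 bar 168 (array([491.7, -86. ]), array([53.5, 15.8]), 4.6, 'top z', array([0.0515, 0.0537]))
pink [ 0.4611 -0.4307  0.0493]
   scene 333 circle [ 466.  -437.3] 50.5 zmed 0.0266 bar 66 (array([ 465.3, -436.9]), array([21.9, 54.8]), 78.4, 'top z', array([0.0476, 0.0501]))
   top 1196 circle [ 464.2 -438.2] 49.4 zmed 0.0291 bar 185 (array([ 464.6, -437.9]), array([16.8, 55.1]), 77.1, 'top z', array([0.0512, 0.0541]))
brown [0.3813 0.0211 0.0509]
   scene 319 circle [386.9  26.3] 40.5 zmed 0.0274 bar 98 (array([387.9,  26.3]), array([18.2, 57. ]), 83.6, 'top z', array([0.0488, 0.0506]))
   top 719 circle [385.   24.6] 39.2 zmed 0.0297 bar 184 (array([385.1,  24.5]), array([16.2, 53.8]), 81.3, 'top z', array([0.0514, 0.0543]))
tub [0.5846 0.1518 0.0787]
   scene 360 circle [586.5 153.2] 42.3 zmed 0.0865 bar 1488  
   top 539 circle [586.1 153.4] 42.2 zmed 0.0873 bar 1689
```

View pics/crop_top.png

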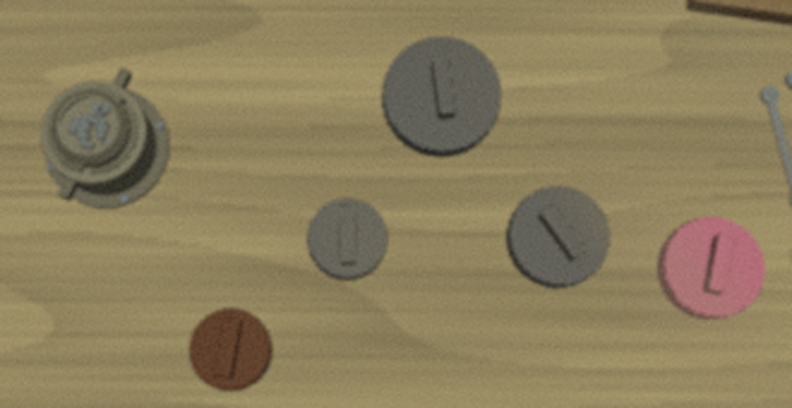

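View pics/crop_scene.png

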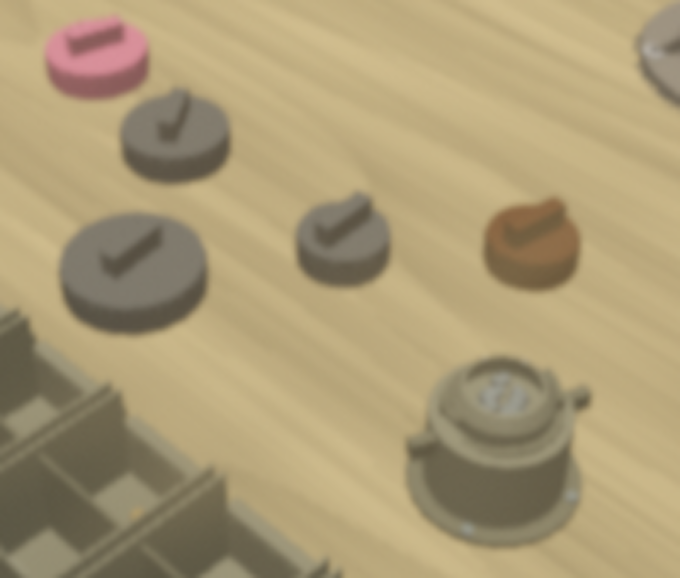

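The crops confirm the middle-sized grey lid (crop (558,237), fitted radius about 49 mm) as the 96 mm one, with its bar at about +34°. Next comes the tub's axis and tab line.

Run:
```python
from h import *
F={n:np.load(n+'0.npz') for n in('scene','top')}
W={n:world(F[n]) for n in F}
c=np.array([.5863,.1533])
for n in W:
    p=W[n].reshape(-1,3);p=p[np.isfinite(p).all(1)]
    d=np.hypot(p[:,0]-c[0],p[:,1]-c[1])
    r=p[(p[:,2]>.091)&(d<.05)]
    print(n,'rim',np.round(cv2.minEnclosingCircle((r[:,:2]*1000).astype(np.float32))[0],1),cv2.minEnclosingCircle((r[:,:2]*1000).astype(np.float32))[1],np.percentile(r[:,2],95))
    t=(p[:,2]>.045)&(d>.0545)&(d<.075)&(p[:,2]<.1)
    q=p[t];a=np.arctan2(q[:,1]-c[1],q[:,0]-c[0]); 
    print(len(q),np.histogram(np.degrees(a),12,(-180,180))[0])
    k1=a>0; 
    A,B=[q[(np.cos(a-a0)>.8)] for a0 in np.arange(0)] if 0 else (None,None)
    m=cv2.kmeans((q[:,:2]*1000).astype(np.float32),2,None,(3,50,.01),5,cv2.KMEANS_PP_CENTERS)[2]
    print(m.round(1),m.mean(0),np.degrees(np.arctan2(*(m[0]-m[1])[::-1])),np.median(q[:,2]))
```

```text
scene rim [586.5 156.3] 31.320947647094727 0.09470322865858233
90 [ 0  0  0  0  0 51  0  0  0  0  0 39]
[[531.  180.5]
 [644.3 130.7]] [587.6388  155.58243] 156.27988 0.06035611670313534
top rim [586.2 152.5] 32.9604606628418 0.09647769344919652
75 [ 0  0  0  0  0 35  0  0  0  0  0 40]
[[529.3 176.6]
 [641.2 127.4]] [585.2588  151.99329] 156.27655 0.06419241215256277
```

```bash
cat >> h.py <<'E'
from scipy.spatial.transform import Rotation as R
def plan(goal,jaw_deg=None):
    s=status.state();M=R.from_rotvec(s['orientation']).as_matrix()
    d=np.array(goal)-s['position']
    print('t',round(s['clock'],2),'pos',(s['position']*1000).round(1),'toolx',M[:,0].round(3),'jaw',np.degrees(np.arctan2(M[1,1],M[0,1])).round(2),'open',(s['opening']*1000).round(1),'F',s['force'].round(1),'T',s['torque'].round(2))
    print('q',s['joint_positions'].round(2),'shift xyz mm',(M.T@d*1000).round(1),'tool y',M[:,1].round(3),'z',M[:,2].round(3))
    if jaw_deg is not None:
        e=np.degrees(np.arctan2(M[1,1],M[0,1]))-jaw_deg; print('turn(+cw) ',((e+90)%180-90).round(1))
E
python3 -c "
from h import *
plan([.4952,-.2896,.15],124.3)"
```

```text
Traceback (most recent call last):
  File "h.py", line 25, in plan
    print('t',round(s['clock'],2),'pos',(s['position']*1000).round(1),'toolx',M[:,0].round(3),'jaw',np.degrees(np.arctan2(M[1,1],M[0,1])).round(2),'open',(s['opening']*1000).round(1),'F',s['force'].round(1),'T',s['torque'].round(2))
                                                                                                                                                          ^^^^^^^^^^^^^^^^^^^^^^^^^
AttributeError: 'float' object has no attribute 'round'
```

```bash
sed -i "s/(s\['opening'\]\*1000).round(1)/round(float(s['opening'])*1000,1)/" h.py
python3 -c "
from h import *
plan([.4952,-.2896,.15],124.3)"
```

```text
t 0.1 pos [ 162.8 -654.5  230.4] toolx [-0.     0.002 -1.   ] jaw -76.03 open 85.6 F [-0.1 -0.8  0.5] T [ 0.01  0.01 -0.02]
q [ 1.22  0.48  0.02  1.56 -0.01  1.11 -0.08] shift xyz mm [  80.8 -273.8 -410.7] tool y [ 0.241 -0.97  -0.002] z [-0.97  -0.241  0.   ]
turn(+cw)  -20.3
```

```bash
python3 -m crank '[[0,0,-0.033,-0.050,0],[0,0,-0.033,-0.050,0],[0,0,-0.033,-0.050,0],[0,0,-0.033,-0.050,0],[0,0,-0.033,-0.050,0],[0,0,-0.033,-0.050,0],[0,0,-0.033,-0.050,0],[0,0,0,0,-10]]'
python3 -c "
from h import *
plan([.4952,-.2896,.12],-55.7)"
```

```text
clock: 1.1
position: [0.454, -0.3353, 0.2269]
orientation: [1.989, 0.43, -1.995]
force: [-0.9, -0.5, -0.8]
opening: 0.0853
t 1.1 pos [ 454.  -335.3  226.9] toolx [-0.004  0.005 -1.   ] jaw -65.94 open 85.3 F [-0.9 -0.5 -0.8] T [-0.05  0.04  0.05]
q [ 0.67  0.31 -0.18  1.82  0.06  1.03 -0.68] shift xyz mm [107.  -24.3 -56.3] tool y [ 0.408 -0.913 -0.006] z [-0.913 -0.408  0.001]
turn(+cw)  -10.2
```

```bash
python3 -m crank '[[0,0.030,-0.012,-0.028,0],[0,0.030,-0.012,-0.028,0],[0,0.040,0,0,0],[0,0,0,0,-10.2],[0,0,0,0,0]]'
python3 - <<'E'
from h import *
plan([.4952,-.2896,.032],-55.7)
f=grab('scene','s1')
a=cv2.resize(f['image'][100:240,200:400],None,fx=4,fy=4,interpolation=cv2.INTER_CUBIC)
cv2.imwrite('pics/c1.png',a[:,:,::-1])
E
```

```text
clock: 1.72
position: [0.4966, -0.2869, 0.1229]
orientation: [1.875, 0.594, -1.881]
force: [-0.2, -0.2, -0.1]
opening: 0.0854
t 1.73 pos [ 496.6 -286.9  122.9] toolx [-0.005  0.006 -1.   ] jaw -55.29 open 85.4 F [-0.2 -0.2 -0.1] T [-0.02  0.03 -0.01]
q [ 0.6   0.45 -0.23  1.88  0.13  0.83 -0.67] shift xyz mm [90.9  2.1  2.6] tool y [ 0.569 -0.822 -0.007] z [-0.822 -0.569  0.001]
turn(+cw)  0.4
```

View pics/c1.png

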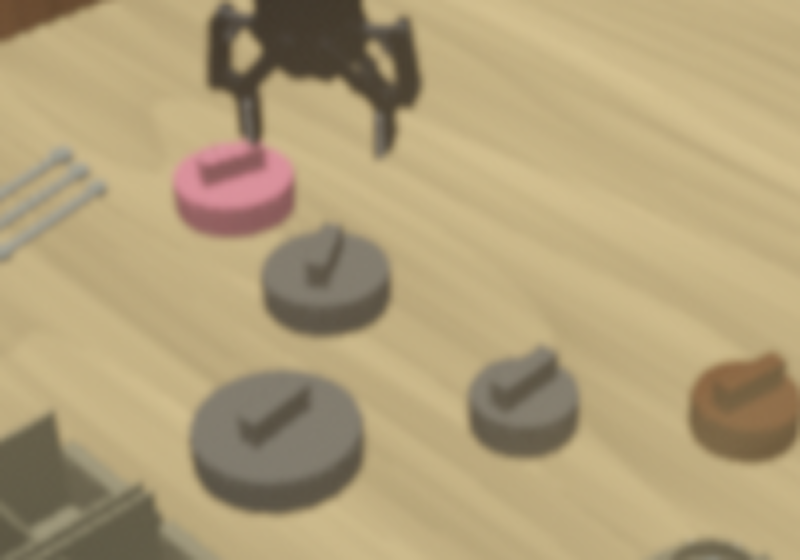

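The gripper hangs above the medium lid with its jaws across the bar. The fingertips are at crop (250,138) and (385,150), and the lid is at (327,278). I'll descend.

```bash
python3 -m crank '[[0,0.040,0.002,0.0025,0],[0,0.030,0,0,0],[0,0.010,0,0,0]]'
python3 -c "
from h import *
plan([.4952,-.2896,.032],-55.7)"
```

```text
clock: 2.15
position: [0.4965, -0.2917, 0.0435]
orientation: [1.885, 0.577, -1.885]
force: [0.6, -0.2, -0.1]
opening: 0.0853
t 2.15 pos [ 496.5 -291.7   43.5] toolx [-0.     0.002 -1.   ] jaw -56.08 open 85.3 F [ 0.6 -0.2 -0.1] T [ 0.02 -0.01 -0.  ]
q [ 0.58  0.57 -0.2   1.92  0.17  0.67 -0.71] shift xyz mm [11.5 -2.4 -0.1] tool y [ 0.558 -0.83  -0.002] z [-0.83  -0.558 -0.001]
turn(+cw)  -0.4
```

```bash
python3 -m crank '[[0,0.010,-0.002,0,0],[0,0.001,0,0,0]]'
python3 -m crank '[[1,0,0,0,0],[1,0,0,0,0],[1,0,0,0,0],[1,0,0,0,0]]'
python3 -c "
from h import *
plan([.4952,-.2896,.032],-55.7)"
```

```text
clock: 2.4
position: [0.4956, -0.2903, 0.0329]
orientation: [1.887, 0.574, -1.886]
force: [0.8, 0.8, -0.0]
opening: 0.0856
clock: 2.9
position: [0.4974, -0.2912, 0.0355]
orientation: [1.89, 0.57, -1.882]
force: [0.3, -0.1, 1.0]
opening: 0.0145
t 2.9 pos [ 497.4 -291.2   35.5] toolx [ 0.004 -0.    -1.   ] jaw -56.27 open 14.5 F [ 0.3 -0.1  1. ] T [ 0.08 -0.01 -0.02]
q [ 0.58  0.58 -0.2   1.93  0.18  0.65 -0.72] shift xyz mm [ 3.5 -2.5  0.9] tool y [ 0.555 -0.832  0.002] z [-0.832 -0.555 -0.003]
turn(+cw)  -0.6
```

```bash
python3 -m crank '[[1,-0.03,0,0,0],[1,-0.05,0,0,0],[1,-0.05,0,0,0],[1,-0.04,0,0,0],[1,0,0,0,0]]'
python3 - <<'E'
from h import *
plan([.5865,.1538,.17],-53.7)
for n in('scene','top'):
    f=grab(n,n+'2')
    c=f['image'][20:200,180:420] if n=='scene' else f['image'][120:400,250:640]
    k=3.3 if n=='scene' else 2
    cv2.imwrite(f'pics/{n}2c.png',cv2.resize(c,None,fx=k,fy=k,interpolation=cv2.INTER_CUBIC)[:,:,::-1])
E
```

```text
clock: 3.52
position: [0.496, -0.2908, 0.2102]
orientation: [1.889, 0.572, -1.884]
force: [0.4, 0.7, -1.3]
opening: 0.0147
t 3.52 pos [ 496.  -290.8  210.2] toolx [ 0.002  0.001 -1.   ] jaw -56.27 open 14.7 F [ 0.4  0.7 -1.3] T [-0.   -0.04  0.05]
q [ 0.62  0.35 -0.24  1.81  0.1   0.99 -0.65] shift xyz mm [  40.7 -319.6 -322.1] tool y [ 0.555 -0.832  0.001] z [-0.832 -0.555 -0.002]
turn(+cw)  -2.6
```

View pics/scene2c.png

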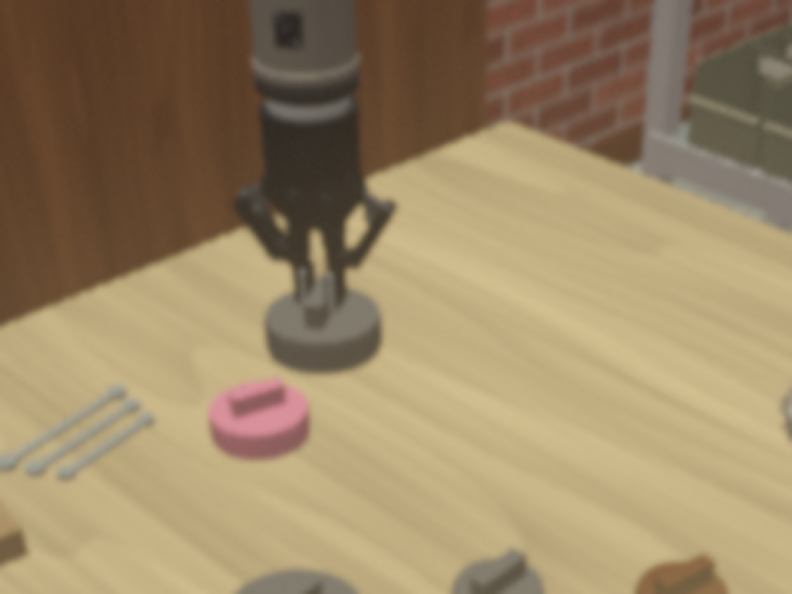

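View pics/top2c.png

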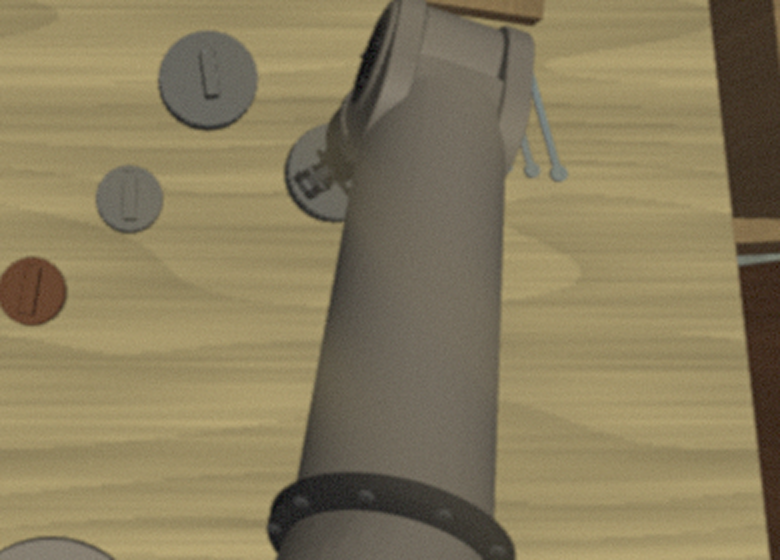

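The lid is held level, with its disc at crop (323,330) in the scene view. Next I'll carry it across to the tub.

```bash
python3 -m crank '[[1,0,-0.04,-0.04,0],[1,0,-0.04,-0.04,0],[1,0,-0.04,-0.04,0],[1,0,-0.04,-0.04,0],[1,0,-0.04,-0.04,0],[1,0,-0.04,-0.04,0],[1,0,-0.03,-0.03,0],[1,0,-0.02,-0.02,0]]'
python3 -c "
from h import *
plan([.5865,.1538,.17],-53.7)"
```

```text
clock: 4.62
position: [0.5679, 0.1202, 0.1909]
orientation: [1.868, 0.579, -1.922]
force: [-0.1, 0.3, -1.6]
opening: 0.0147
t 4.62 pos [567.9 120.2 190.9] toolx [-0.03   0.004 -1.   ] jaw -56.7 open 14.7 F [-0.1  0.3 -1.6] T [-0.   -0.05  0.03]
q [ 0.    0.41 -0.4   1.78  0.17  1.01 -1.45] shift xyz mm [ 20.5 -17.5 -34.5] tool y [ 0.549 -0.836 -0.02 ] z [-0.835 -0.549  0.023]
turn(+cw)  -3.0
```

```bash
python3 -m crank '[[1,0,-0.017,-0.034,-3],[1,0,0,0,0]]'
python3 -c "
from h import *
plan([.5865,.1538,.15],-53.7)"
```

```text
clock: 4.88
position: [0.5846, 0.1571, 0.186]
orientation: [1.826, 0.632, -1.892]
force: [-0.9, -0.7, -0.3]
opening: 0.0144
t 4.88 pos [584.6 157.1 186. ] toolx [-0.037  0.004 -0.999] jaw -53.31 open 14.4 F [-0.9 -0.7 -0.3] T [ 0.05 -0.05 -0.01]
q [-0.04  0.46 -0.42  1.72  0.19  1.03 -1.45] shift xyz mm [35.9  4.7 -0.5] tool y [ 0.597 -0.802 -0.025] z [-0.801 -0.598  0.027]
turn(+cw)  0.4
```

The tool has picked up a 2° tilt on the fast traverse. I'll see which motions take it out.

```bash
python3 -m crank '[[1,0,0.04,0.04,0],[1,0,0.04,0.04,0],[1,0,0.04,0.04,0]]'
python3 -c "
from h import *
plan([.5865,.1538,.15],-53.7)"
python3 -m crank '[[1,0,0.0,0.0,0]]'
python3 -c "
from h import *
plan([.5865,.1538,.15],-53.7)"
```

```text
clock: 5.25
position: [0.5564, -0.0107, 0.1806]
orientation: [1.813, 0.644, -1.895]
force: [0.8, 0.0, -0.9]
opening: 0.0142
t 5.25 pos [556.4 -10.7 180.6] toolx [-0.046  0.005 -0.999] jaw -52.81 open 14.2 F [ 0.8  0.  -0.9] T [-0.01 -0.14  0.02]
q [ 0.22  0.39 -0.38  1.84  0.16  0.99 -1.15] shift xyz mm [  30.1 -111.8 -124.5] tool y [ 0.604 -0.796 -0.032] z [-0.796 -0.605  0.033]
turn(+cw)  0.9
clock: 5.38
position: [0.5541, -0.0181, 0.1787]
orientation: [1.814, 0.633, -1.906]
force: [0.0, 0.6, -1.2]
opening: 0.0143
t 5.38 pos [554.1 -18.1 178.7] toolx [-0.05   0.002 -0.999] jaw -53.4 open 14.3 F [ 0.   0.6 -1.2] T [ 0.06 -0.04 -0.05]
q [ 0.22  0.39 -0.38  1.84  0.16  0.99 -1.15] shift xyz mm [  27.4 -117.7 -129.7] tool y [ 0.596 -0.802 -0.032] z [-0.801 -0.597  0.039]
turn(+cw)  0.3
```

```bash
for i in 1 2 3; do python3 -m crank '[[1,0.0,0.0,0.0,0]]' >/dev/null
python3 -c "
from h import *
s=status.state();M=R.from_rotvec(s['orientation']).as_matrix();print(s['position'].round(4),M[:,0].round(4),s['joint_positions'].round(4))"; done
python3 -m crank '[[1,-0.03,0.0,0.0,0],[1,-0.03,0.0,0.0,0]]' >/dev/null
python3 -c "
from h import *
s=status.state();M=R.from_rotvec(s['orientation']).as_matrix();print(s['position'].round(4),M[:,0].round(4),s['joint_positions'].round(4))"
```

```text
[ 0.553  -0.0185  0.1776] [-0.0525  0.0025 -0.9986] [ 0.2241  0.3921 -0.3777  1.8433  0.1582  0.9893 -1.1545]
[ 0.5525 -0.0181  0.1769] [-0.0539  0.0026 -0.9985] [ 0.2233  0.3928 -0.3775  1.8442  0.1581  0.9891 -1.1547]
[ 0.5523 -0.017   0.1766] [-0.0543  0.003  -0.9985] [ 0.2221  0.3933 -0.3783  1.8444  0.1579  0.989  -1.1549]
[ 0.554  -0.0151  0.2352] [-0.0602  0.0036 -0.9982] [ 0.2306  0.3364 -0.3886  1.7777  0.1264  1.1136 -1.1279]
```

```bash
cat > st.py <<'E'
from h import *
s=status.state();M=R.from_rotvec(s['orientation']).as_matrix();print(round(s['clock'],2),s['position'].round(4),M[:,0].round(4),s['joint_positions'].round(3))
E
python3 -m crank '[[1,0,0.036,-0.048,0],[1,0,0.036,-0.048,0],[1,0,0,0,0]]' >/dev/null;python3 st.py
python3 -m crank '[[1,0,-0.036,0.048,0],[1,0,-0.036,0.048,0],[1,0,0,0,0]]' >/dev/null;python3 st.py
python3 -m crank '[[1,0.05,0,0,0],[1,0,0,0,0]]' >/dev/null;python3 st.py
```

```text
6.38 [ 0.6782 -0.0113  0.231 ] [-0.0549  0.0036 -0.9985] [ 0.169  0.539 -0.358  1.478  0.181  1.213 -1.138]
6.75 [ 0.5528 -0.0086  0.2345] [-0.061   0.0045 -0.9981] [ 0.229  0.337 -0.399  1.78   0.128  1.113 -1.132]
7.0 [ 0.5501 -0.0072  0.1855] [-0.0578  0.0041 -0.9983] [ 0.218  0.383 -0.393  1.839  0.155  1.009 -1.155]
```

```bash
python3 -m crank '[[1,0,0.037,-0.050,0],[1,0,0.037,-0.050,0],[1,0,0.037,-0.050,0],[1,0,0.037,-0.050,0]]' >/dev/null;python3 st.py
python3 -m crank '[[1,0,0,0,0]]' >/dev/null;python3 st.py
python3 -m crank '[[1,0,-0.03,0.04,0]]' >/dev/null;python3 st.py
python3 -m crank '[[1,0,0,0,0]]' >/dev/null;python3 st.py
```

```text
7.5 [ 0.8009 -0.001   0.1808] [-0.05    0.0038 -0.9987] [ 0.098  0.784 -0.326  1.16   0.227  1.282 -1.127]
7.62 [ 8.046e-01 -1.000e-04  1.797e-01] [-0.0489  0.0054 -0.9988] [ 0.097  0.791 -0.325  1.15   0.226  1.284 -1.126]
7.75 [7.571e-01 3.000e-04 1.820e-01] [-0.0467  0.0073 -0.9989] [ 0.122  0.705 -0.34   1.305  0.218  1.214 -1.142]
7.88 [0.7537 0.0008 0.1828] [-0.0504  0.0068 -0.9987] [ 0.122  0.701 -0.341  1.312  0.217  1.216 -1.142]
```

Fast rows pick up tilt because each row restarts from a lagging pose. Near full reach the wrist should swing outward, which would take the tilt out. I'll check the clearance above the bins, then try it in short pushes.

```bash
python3 - <<'E'
from h import *
W=world(np.load('top0.npz'))
p=W.reshape(-1,3);p=p[np.isfinite(p).all(1)]
q=p[(p[:,0]>.7)&(p[:,0]<1.05)&(abs(p[:,1])<.3)]
print(np.nanpercentile(q[:,2],99.8), q[q[:,2]>.03][:,0].min())
E
python3 -m crank '[[1,-0.045,0.018,-0.024,0],[1,-0.03,0.03,-0.04,0],[1,0,0.030,-0.040,0],[1,0,0,0,0]]' >/dev/null;python3 st.py
```

```text
0.08834901091155586 0.7510014566934609
8.38 [0.8904 0.0026 0.2598] [-0.0451  0.0084 -0.9989] [ 0.031  0.933 -0.299  0.694  0.224  1.581 -1.07 ]
```

```bash
for i in 1 2; do python3 -m crank '[[1,-0.01,0.030,-0.040,0]]' >/dev/null;python3 st.py; done; python3 -m crank '[[1,0,0,0,0]]' >/dev/null;python3 st.py
```

```text
8.5 [0.9251 0.0028 0.2667] [-0.0526  0.008  -0.9986] [-0.007  1.053 -0.277  0.435  0.227  1.719 -1.035]
8.62 [0.9334 0.0126 0.2627] [-0.0464 -0.0198 -0.9987] [ 0.013  1.096 -0.544  0.375  0.495  1.767 -1.048]
8.75 [0.933  0.0185 0.2632] [-0.0467 -0.0107 -0.9989] [ 0.012  1.096 -0.554  0.375  0.494  1.767 -1.048]
```

That doesn't help, because orientation is held. The drift is small per row when I let it settle, and I can release and regrasp on the tub so the lid sits flat. I'll return with short settled steps.

```bash
python3 -m crank '[[1,0,-0.03,0.045,0],[1,0,0,0,0],[1,0,0,0,0],[1,0.02,-0.03,0.045,0],[1,0,0,0,0],[1,0,0,0,0]]' >/dev/null;python3 st.py
python3 -c "
from h import *
plan([.5865,.1538,.17],-53.7)"
```

```text
9.5 [ 0.8327 -0.0024  0.2452] [-0.0576 -0.0147 -0.9982] [ 0.192  0.857 -0.614  0.947  0.452  1.511 -1.177]
t 9.5 pos [832.7  -2.4 245.2] toolx [-0.058 -0.015 -0.998] jaw -50.38 open 14.6 F [ 0.5 -0.   0.8] T [ 0.   -0.18 -0.05]
q [ 0.19  0.86 -0.61  0.95  0.45  1.51 -1.18] shift xyz mm [  87.  -275.3   85.5] tool y [ 0.638 -0.77  -0.025] z [-0.768 -0.638  0.054]
turn(+cw)  3.3
```

```bash
python3 -m crank '[[1,0,-0.05,0.016,0],[1,0,-0.05,0.016,0],[1,0,-0.05,0.016,0],[1,0,-0.05,0.016,0],[1,0,0,0,0]]' >/dev/null
python3 -c "
from h import *
plan([.5865,.1538,.15],-53.7)"
```

```text
t 10.12 pos [667.4 114.3 265.7] toolx [-0.032 -0.003 -0.999] jaw -51.38 open 14.6 F [1.3 0.7 0.6] T [ 0.09 -0.1  -0.04]
q [ 0.21  0.57 -0.71  1.44  0.36  1.3  -1.43] shift xyz mm [118.1 -79.4  35.3] tool y [ 0.624 -0.781 -0.017] z [-0.781 -0.624  0.027]
turn(+cw)  2.3
```

```bash
python3 -m crank '[[1,0.03,-0.040,0.018,0],[1,0.03,-0.037,0.017,2],[1,0.03,0,0,0],[1,0,0,0,0]]' >/dev/null
python3 -c "
from h import *
plan([.5865,.1538,.15],-53.7)"
```

```text
t 10.62 pos [604.2 153.9 186.4] toolx [-0.01   0.006 -1.   ] jaw -54.26 open 14.3 F [ 0.6 -1.4 -0.9] T [-0.05 -0.07 -0.01]
q [ 0.17  0.54 -0.71  1.69  0.38  1.07 -1.61] shift xyz mm [36.5 -9.9 14.2] tool y [ 0.584 -0.812 -0.01 ] z [-0.812 -0.584  0.004]
turn(+cw)  -0.6
```

The tilt is now 0.6°. I'll move to just above the neck and check alignment in the images.

```bash
python3 -m crank '[[1,0.02,-0.010,0.014,0],[1,0.016,0,0,0],[1,0,0,0,0]]' >/dev/null
python3 - <<'E'
from h import *
plan([.5865,.1538,.145],-53.7)
for n in('scene','top'):
    f=grab(n,n+'3');W=world(f)
    p=W.reshape(-1,3);p=p[np.isfinite(p).all(1)]
    z0=status.state()['position'][2]-.0095  # lid point
    q=p[(np.hypot(p[:,0]-.5865,p[:,1]-.1538)<.065)]
    for lo,hi,l in((z0-.006,z0+.007,'disc'),(z0-.026,z0-.01,'skirt')):
        r=q[(q[:,2]>lo)&(q[:,2]<hi)]
        if len(r)>10:
            c,rr=cv2.minEnclosingCircle((r[:,:2]*1000).astype(np.float32)); print(n,l,len(r),np.round(c,1),round(rr,1))
    c=f['image'][130:310,300:460] if n=='scene' else f['image'][100:260,120:320]
    cv2.imwrite(f'pics/{n}3c.png',cv2.resize(c,None,fx=3.2,fy=3.2,interpolation=cv2.INTER_CUBIC)[:,:,::-1])
E
```

```text
t 11.0 pos [596.5 154.5 156. ] toolx [ 0.003  0.011 -1.   ] jaw -54.67 open 14.4 F [-0.3  0.2 -1. ] T [0.   0.03 0.02]
q [ 0.16  0.55 -0.7   1.74  0.41  0.99 -1.64] shift xyz mm [11.  -5.1  8.7] tool y [ 0.578 -0.816 -0.007] z [-0.816 -0.578 -0.008]
turn(+cw)  -1.0
scene disc 852 [595.9 154.8] 49.4
scene skirt 231 [601.8 159.5] 48.1
```

View pics/scene3c.png

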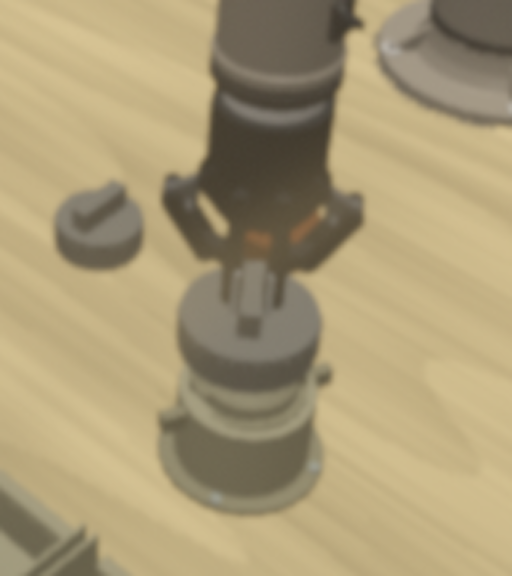

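View pics/top3c.png

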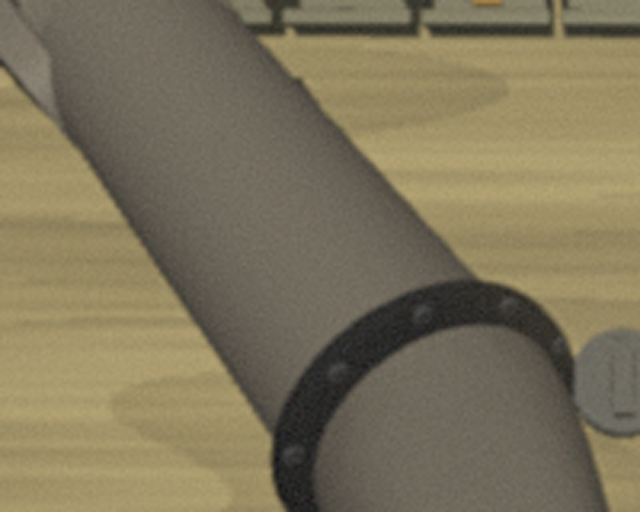

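In the scene view the lid (disc at crop (250,315)) is level and about 9 mm beyond the tub axis in x. The arm hides it in the top view. I'll shift and lower it.

```bash
python3 -m crank '[[1,0.005,-0.0055,0.0078,0],[1,0,0,0,0]]' >/dev/null
python3 -c "
from h import *
plan([.587,.1542,.118],-53.7)"
```

```text
t 11.35 pos [587.5 155.5 152.8] toolx [ 0.006  0.012 -1.   ] jaw -54.66 open 14.6 F [-0.4 -0.6 -0.9] T [-0.03 -0.   -0.02]
q [ 0.17  0.54 -0.71  1.77  0.41  0.97 -1.65] shift xyz mm [34.7  1.   1.6] tool y [ 0.578 -0.816 -0.006] z [-0.816 -0.578 -0.011]
turn(+cw)  -1.0
```

```bash
python3 -m crank '[[1,0.015,0.001,0.0015,0],[1,0.012,0,0,0],[1,0,0,0,0]]' >/dev/null
python3 -c "
from h import *
plan([.587,.1542,.108],-53.7)"
```

```text
t 11.72 pos [586.8 153.7 123.7] toolx [ 0.005  0.011 -1.   ] jaw -54.67 open 14.3 F [-0.1 -0.4 -1.1] T [-0.04  0.02 -0.02]
q [ 0.15  0.58 -0.69  1.79  0.44  0.92 -1.67] shift xyz mm [15.7 -0.2 -0.3] tool y [ 0.578 -0.816 -0.006] z [-0.816 -0.578 -0.011]
turn(+cw)  -1.0
```

```bash
python3 -m crank '[[1,0.008,0,0,-1],[1,0.004,0,0,0]]'
python3 -m crank '[[1,0.003,0,0,0]]'
python3 -m crank '[[1,0.002,0,0,0]]'
python3 -c "
from h import *
plan([.587,.1542,.108],-53.7)"
```

```text
clock: 11.98
position: [0.5871, 0.154, 0.111]
orientation: [1.869, 0.621, -1.851]
force: [0.7, 0.3, -1.2]
opening: 0.0145
clock: 12.1
position: [0.5874, 0.1542, 0.1079]
orientation: [1.869, 0.621, -1.851]
force: [0.6, 1.2, 9.0]
opening: 0.0144
clock: 12.22
position: [0.5877, 0.1544, 0.1076]
orientation: [1.869, 0.62, -1.85]
force: [-8.1, -4.2, 24.3]
opening: 0.0142
t 12.22 pos [587.7 154.4 107.6] toolx [ 0.007  0.011 -1.   ] jaw -53.6 open 14.2 F [-8.1 -4.2 24.3] T [-1.08  1.93  0.02]
q [ 0.15  0.6  -0.68  1.8   0.46  0.9  -1.67] shift xyz mm [-0.4 -0.3  0.7] tool y [ 0.593 -0.805 -0.005] z [-0.805 -0.593 -0.012]
turn(+cw)  0.1
```

Contact came at TCP z 0.1077, matching the expected 2–3 mm high. Now I'll turn clockwise, following it down.

```bash
python3 -m crank '[[1,-0.0003,-0.0005,0.0007,5],[1,0.0004,0,0,7]]'
python3 -c "
from h import *
plan([.587,.1542,.1055],-113.7)"
```

```text
clock: 12.48
position: [0.5877, 0.1545, 0.1085]
orientation: [2.005, 0.435, -1.983]
force: [-0.4, -0.4, -0.9]
opening: 0.0145
t 12.47 pos [587.7 154.5 108.5] toolx [ 0.009  0.012 -1.   ] jaw -65.94 open 14.5 F [-0.4 -0.4 -0.9] T [ 0.    0.01 -0.02]
q [ 0.11  0.58 -0.63  1.8   0.42  0.88 -1.86] shift xyz mm [3.  0.  0.8] tool y [ 0.408 -0.913 -0.007] z [-0.913 -0.408 -0.013]
turn(+cw)  47.8
```

```bash
python3 -m crank '[[1,0.002,0.0005,0.0007,0]]'
python3 -m crank '[[1,0.002,0,0,0]]'
python3 -c "
from h import *
plan([.587,.1542,.1055],-113.7)"
```

```text
clock: 12.6
position: [0.5879, 0.1545, 0.1073]
orientation: [2.006, 0.436, -1.98]
force: [0.1, 2.5, 7.2]
opening: 0.0149
clock: 12.72
position: [0.5882, 0.1547, 0.1069]
orientation: [2.005, 0.437, -1.978]
force: [-7.8, -3.8, 21.7]
opening: 0.0146
t 12.72 pos [588.2 154.7 106.9] toolx [ 0.011  0.012 -1.   ] jaw -65.75 open 14.6 F [-7.8 -3.8 21.7] T [-0.94  1.93 -0.16]
q [ 0.11  0.58 -0.63  1.8   0.43  0.88 -1.86] shift xyz mm [ 1.4 -0.   1.3] tool y [ 0.411 -0.912 -0.006] z [-0.912 -0.411 -0.015]
turn(+cw)  47.9
```

```bash
python3 -m crank '[[1,0.0008,-0.0004,0.0009,8]]'
python3 -m crank '[[1,0.0015,0,0,6]]'
python3 -c "
from h import *
plan([.587,.1542,.1055],-113.7)"
```

```text
clock: 12.85
position: [0.5885, 0.1541, 0.1073]
orientation: [2.089, 0.305, -2.058]
force: [1.1, -1.6, 2.7]
opening: 0.0143
clock: 12.98
position: [0.5894, 0.1531, 0.1066]
orientation: [2.149, 0.198, -2.115]
force: [-0.6, -3.0, 6.3]
opening: 0.0145
t 12.97 pos [589.4 153.1 106.6] toolx [ 0.015  0.009 -1.   ] jaw -79.85 open 14.5 F [-0.6 -3.   6.3] T [-1.1   0.33  0.13]
q [ 0.07  0.57 -0.57  1.81  0.39  0.86 -2.07] shift xyz mm [ 1.1 -1.5  2.2] tool y [ 0.176 -0.984 -0.007] z [-0.984 -0.176 -0.017]
turn(+cw)  33.8
```

```bash
python3 -m crank '[[1,0.001,-0.0015,0.002,6]]'
python3 -m crank '[[1,0.0012,0,0,7]]'
python3 -c "
from h import *
plan([.587,.1542,.1055],-113.7)"
```

```text
clock: 13.1
position: [0.5887, 0.1529, 0.1065]
orientation: [2.208, 0.085, -2.169]
force: [1.8, -3.1, 5.7]
opening: 0.0142
clock: 13.22
position: [0.5891, 0.1519, 0.106]
orientation: [-2.211, 0.05, 2.171]
force: [-3.3, -2.1, 6.7]
opening: 0.0143
t 13.22 pos [589.1 151.9 106. ] toolx [ 0.018  0.006 -1.   ] jaw -93.02 open 14.3 F [-3.3 -2.1  6.7] T [-0.39  0.95  0.22]
q [ 0.03  0.55 -0.51  1.81  0.35  0.85 -2.28] shift xyz mm [ 0.5 -2.2  2.2] tool y [-0.053 -0.999 -0.007] z [-0.998  0.053 -0.018]
turn(+cw)  20.7
```

```bash
python3 -m crank '[[1,0.001,-0.002,0.002,6]]'
python3 -m crank '[[1,0.0012,-0.001,0.001,7]]'
python3 -c "
from h import *
plan([.587,.1542,.1055],-113.7)"
```

```text
clock: 13.35
position: [0.5883, 0.1525, 0.1058]
orientation: [-2.157, 0.164, 2.115]
force: [1.9, -3.6, 7.4]
opening: 0.0144
clock: 13.48
position: [0.5886, 0.1523, 0.1056]
orientation: [-2.09, 0.289, 2.045]
force: [-0.3, -3.6, 8.7]
opening: 0.0146
t 13.47 pos [588.6 152.3 105.6] toolx [ 0.022  0.002 -1.   ] jaw -106.2 open 14.6 F [-0.3 -3.6  8.7] T [-0.97  0.44  0.24]
q [-0.02  0.54 -0.46  1.82  0.32  0.83 -2.48] shift xyz mm [ 0.1 -1.4  2. ] tool y [-0.279 -0.96  -0.008] z [-0.96   0.279 -0.02 ]
turn(+cw)  7.5
```

```bash
python3 -m crank '[[1,0.001,-0.001,0.001,5]]'
python3 -m crank '[[1,0.001,0,0,4]]'
python3 -c "
from h import *
plan([.587,.1542,.1055],-113.7)"
```

```text
clock: 13.6
position: [0.5888, 0.1521, 0.1056]
orientation: [-2.04, 0.374, 1.994]
force: [-1.7, -3.8, 8.3]
opening: 0.0146
clock: 13.72
position: [0.589, 0.1515, 0.1056]
orientation: [-1.999, 0.438, 1.952]
force: [-2.5, 1.0, 8.5]
opening: 0.0147
t 13.72 pos [589.  151.5 105.6] toolx [ 0.023 -0.001 -1.   ] jaw -115.23 open 14.7 F [-2.5  1.   8.5] T [0.05 1.03 0.5 ]
q [-0.05  0.53 -0.42  1.82  0.3   0.82 -2.62] shift xyz mm [ 0.  -1.6  2.9] tool y [-0.426 -0.905 -0.009] z [-0.904  0.426 -0.022]
turn(+cw)  -1.5
```

The turn torque has risen, so the lid is at its stop, and the TCP is at home height. I'll release, back off and look.

```bash
python3 -m crank '[[0,0,0,0,0],[0,0,0,0,0],[0,0,0,0,0],[0,-0.03,0,0,0],[0,-0.05,0,0,0],[0,-0.05,0,0,0],[0,-0.05,0,0,0],[0,0,0,0,0]]'
python3 -m crank '[[0,0,0.05,0.03,0],[0,0,0.05,0.03,0],[0,0,0.05,0.03,0],[0,0,0.05,0.03,0],[0,0,0.05,0.03,0],[0,0,0,0,0]]'
cat > chk.py <<'E'
from h import *
import sys
t=sys.argv[1]
for n in('scene','top'):
    f=grab(n,n+t);W=world(f)
    p=W.reshape(-1,3);p=p[np.isfinite(p).all(1)]
    for k,c,z0 in(('M',(.587,.154),.070),('L',(.636,-.178),0),('S',(.492,-.085),0)):
        q=p[(np.hypot(p[:,0]-c[0],p[:,1]-c[1])<(.056 if k=='M' else .07))]
        d=q[(q[:,2]>z0+.024)&(q[:,2]<z0+.036)]; b=q[(q[:,2]>z0+.044)&(q[:,2]<z0+.07)]
        if len(b)<10 or len(d)<10: print(n,k,len(d),len(b));continue
        cc,rr=cv2.minEnclosingCircle((d[:,:2]*1000).astype(np.float32)); r=cv2.minAreaRect((b[:,:2]*1000).astype(np.float32))
        print(n,k,'disc',np.round(cc,1),round(rr,1),'z',np.median(d[:,2]).round(4),'bar',np.round(r[0],1),np.round(r[1],1),round(r[2],1),'z',np.percentile(b[:,2],[50,90]).round(4))
    c=f['image'][130:310,280:460] if n=='scene' else f['image'][100:260,120:320]
    cv2.imwrite(f'pics/{n}{t}c.png',cv2.resize(c,None,fx=3.2,fy=3.2,interpolation=cv2.INTER_CUBIC)[:,:,::-1])
E
python3 chk.py 4
```

```text
clock: 14.72
position: [0.5841, 0.1516, 0.289]
orientation: [-2.003, 0.429, 1.963]
force: [-0.5, 0.9, -0.8]
opening: 0.0854
clock: 15.48
position: [0.3335, -0.0194, 0.2772]
orientation: [-1.996, 0.43, 1.974]
force: [0.5, 0.4, -0.3]
opening: 0.0855
scene M disc [587.9 153.4] 49.1 z 0.0974 bar [589.3 153.7] [18.3 54.9] 67.9 z [0.1191 0.1205]
scene L disc [ 635.5 -176.1] 60.6 z 0.027 bar [ 637.  -177.6] [54.6 19.1] 7.0 z [0.0484 0.0509]
scene S disc [493.  -84.7] 40.0 z 0.0271 bar [492.2 -84. ] [56.6 19.6] 2.6 z [0.0484 0.0506]
top M disc [586.8 151.1] 49.2 z 0.0997 bar [586.6 151.2] [16.7 53.4] 64.9 z [0.1211 0.124 ]
top L disc [ 635.  -178.6] 59.0 z 0.0292 bar [ 634.8 -178.9] [54.6 16.6] 6.6 z [0.0509 0.0536]
top S disc [491.8 -86.1] 39.2 z 0.0292 bar [491.8 -86. ] [54.  15.8] 4.4 z [0.0514 0.0537]
```

View pics/scene4c.png

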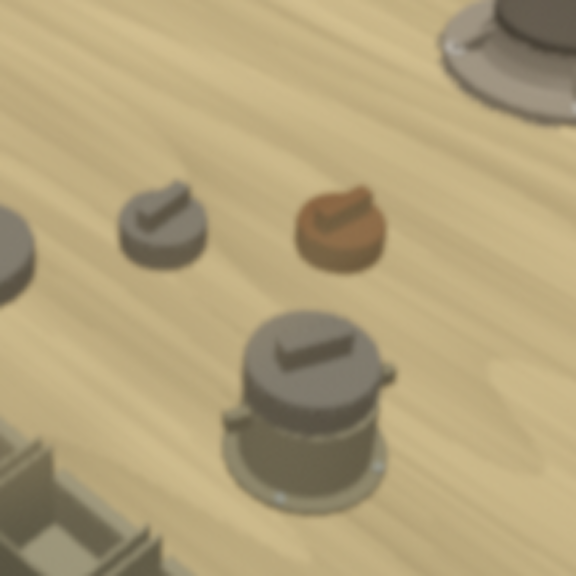

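View pics/top4c.png

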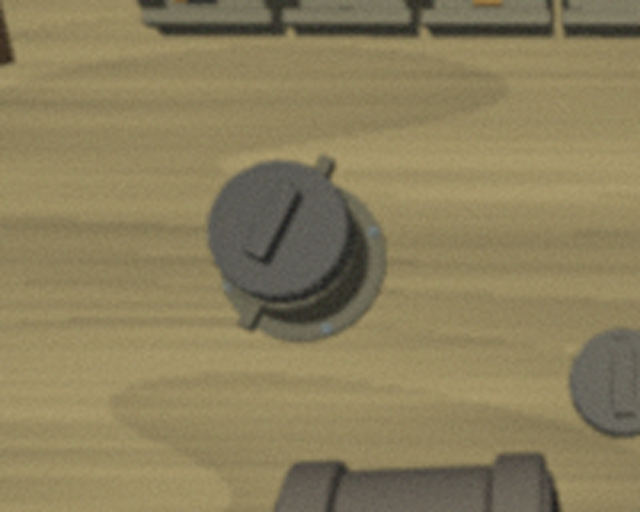

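The bar lies within about 2° of the tab line in both views. The lid top stands 70.4 mm above the tops of the bench lids, which matches a 70 mm shoulder, and the other lids haven't moved. I'll hand it in.

```bash
python3 -c "
from h import *
s=status.state();print(s['clock'],s['qvel'].round(3),s['force'].round(1))
print(env.sign_off())"
```

```text
15.575 [-0.017  0.03  -0.021 -0.041 -0.002 -0.001 -0.007] [-0.1 -0.   1. ]
the job is handed in; nothing more can be done
None
```

The medium grey lid is screwed home on the tub and released. I handed the job in at 15.6 s; no verdict is reported.

I set the lid on the neck with its bar about 60° anticlockwise of the tabs, then turned it clockwise and followed it down until the turning torque rose at the stop.

| Last check, from both cameras | Result | Limit |
|---|---|---|
| Lid centre to tub axis | about 1–3 mm | 6 mm |
| Lid height | 70.4 mm above the bench lids, so its centre is about 96.4 mm up | 92–99 mm |
| Bar to tab line | 1.4° (top camera) and 1.6° (scene camera), on opposite sides | 12° |
| Small and large lids | lying on the bench where they started | on the bench |

- **Camera disagreement:** the two cameras differ by about 2 mm in position and height. I compared each only with itself.
- **Tilt:** on the first carry the tool picked up a tilt of up to 3.5°. Pushing to full reach to take it out did not work. It came down to about 0.6° on the final approach to the tub.
- **Lost contact:** the lid lost contact briefly after the first 12° of turning. I pressed it back down, still inside the entry range, before going on.

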